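# Make up the drive kit and the clamp kit at the assembly bench

## Task

Make up the two kits from the stock on the blue mat: the steel bearing, the brass bush and the black toothed pulley go into the red tray, the yellow knob and the aluminium block into the green tray, each part alone in a pocket of its tray (any pocket), standing upright about its middle. Set the parts down, do not drop them, and let go of them. Leave the white knob, the jar and the tape where they are.

Things in the scene. Friction and masses are not known exactly. Their poses are not given: they have to be found in the camera images.
- red_tray: Red kit tray, 230 x 94 mm, fixed to the bench, open on top; origin at the centre of its underside on the mat (world z = 0.002), x along its length, y across, z up. Floor 3 mm thick, so pocket floors lie 3 mm above the origin; outer rims and dividers are 5 mm thick, of a darker shade, and reach 9 mm above the origin. Three pockets in a row along x, each 70 mm (x) by 84 mm (y) inside, centres at x = -75, 0 and +75 mm, y = 0
- green_tray: Green kit tray, 155 x 94 mm, fixed to the bench, open on top; origin at the centre of its underside on the mat (world z = 0.002), x along its length, y across, z up. Floor 3 mm thick, so pocket floors lie 3 mm above the origin; outer rims and dividers are 5 mm thick, of a darker shade, and reach 9 mm above the origin. Two pockets in a row along x, each 70 mm (x) by 84 mm (y) inside, centres at x = -37.5 and +37.5 mm, y = 0
- bearing_mid (a point): Linear bearing: plain bright steel cylinder 40 mm in diameter with two thin dark grooves, black ring and dark bore on top, about 0.22 kg; loose, stands upright on the mat, 44 mm tall; point at its centre, half-way up (22 mm above its underside), z up
- bush_mid (a point): Flanged bush of yellow brass: foot flange 48 mm in diameter and 7 mm high, above it a cylinder 34 mm in diameter up to the top, dark bore on top, about 0.2 kg; loose, stands upright on the mat, 44 mm tall; point at its centre, half-way up (22 mm above its underside), z up
- pulley_mid (a point): Belt pulley: aluminium foot flange 48 mm in diameter and 5 mm high, above it a black toothed cylinder 41 mm in diameter up to 42 mm height, small aluminium hub (33 mm in diameter, 2 mm high) on top, about 0.13 kg; loose, stands upright on the mat, 44 mm tall; point at its centre, half-way up (22 mm above its underside), z up
- yellow_knob_mid (a point): Yellow fluted hand knob: steel foot 36 mm in diameter and 16 mm high, above it the yellow head 43 mm in diameter, 28 mm high, about 0.08 kg; loose, stands upright on the mat, 44 mm tall; point at its centre, half-way up (22 mm above its underside), z up
- block_mid (a point): Aluminium shaft block: box 42 mm (its x) by 34 mm (its y), two dark screws and a slit on top, a dark bore in each 42 mm wide side, about 0.14 kg; loose, stands upright on the mat, 44 mm tall; point at its centre, half-way up (22 mm above its underside), z up
- white_knob_mid (a point): White fluted hand knob, same shape and sizes as the yellow one; not part of either kit, stays where it is; loose, stands upright on the mat, 44 mm tall; point at its centre, half-way up (22 mm above its underside), z up
- jar_mid (a point): Small glass grease jar with blue lid and paper label, 44 mm in diameter, 50 mm tall, loose, stays where it is; point at its centre, half-way up
- tape_mid (a point): Roll of light blue tape lying flat, 50 mm in diameter outside, 32 mm inside, 24 mm high, loose, stays where it is; point at its centre, half-way up
Things that resemble listed ones, but are neither listed nor needed, are in the scene too. Leave any pink or turquoise look-alike of the part that bears bearing_mid alone. What is shaped like the part that bears pulley_mid but turquoise is not meant.

How it is judged (in metres and radians):
At the end, for the whole second after the job is handed in: Bearing, bush, pulley in red tray pockets, yellow knob and block in green tray pockets, one per pocket: each centre within 15 mm of its pocket's centre along both tray axes, on the floor (height within 4 mm), upright within 0.12 rad, at rest (under 0.02 m/s), released ((x of bearing_mid in the frame of red_tray between -0.09 and -0.06 m or x of bearing_mid in the frame of red_tray between -0.015 and 0.015 m or x of bearing_mid in the frame of red_tray between 0.06 and 0.09 m) and y of bearing_mid in the frame of red_tray between -0.015 and 0.015 m and z of bearing_mid in the frame of red_tray between 0.021 and 0.029 m and angle between each of bearing_mid, bush_mid, pulley_mid, yellow_knob_mid, block_mid's own z axis and vertical below 0.12 rad and linear speed of each of bearing, bush, pulley, yellow_knob, block below 0.02 m/s and contact force between the fingers and bearing below 0.05 N and (x of bush_mid in the frame of red_tray between -0.09 and -0.06 m or x of bush_mid in the frame of red_tray between -0.015 and 0.015 m or x of bush_mid in the frame of red_tray between 0.06 and 0.09 m) and y of bush_mid in the frame of red_tray between -0.015 and 0.015 m and z of bush_mid in the frame of red_tray between 0.021 and 0.029 m and contact force between the fingers and bush below 0.05 N and (x of pulley_mid in the frame of red_tray between -0.09 and -0.06 m or x of pulley_mid in the frame of red_tray between -0.015 and 0.015 m or x of pulley_mid in the frame of red_tray between 0.06 and 0.09 m) and y of pulley_mid in the frame of red_tray between -0.015 and 0.015 m and z of pulley_mid in the frame of red_tray between 0.021 and 0.029 m and contact force between the fingers and pulley below 0.05 N and (x of yellow_knob_mid in the frame of green_tray between -0.0525 and -0.0225 m or x of yellow_knob_mid in the frame of green_tray between 0.0225 and 0.0525 m) and y of yellow_knob_mid in the frame of green_tray between -0.015 and 0.015 m and z of yellow_knob_mid in the frame of green_tray between 0.021 and 0.029 m and contact force between the fingers and yellow_knob below 0.05 N and (x of block_mid in the frame of green_tray between -0.0525 and -0.0225 m or x of block_mid in the frame of green_tray between 0.0225 and 0.0525 m) and y of block_mid in the frame of green_tray between -0.015 and 0.015 m and z of block_mid in the frame of green_tray between 0.021 and 0.029 m and contact force between the fingers and block below 0.05 N); the robot touches nothing.
It fails at once if the white knob is moved from its place by more than 25 mm (distance of white_knob_mid from where it was at the start of the episode above 0.025 m).
It fails at once if the jar is moved from its place by more than 25 mm (distance of jar_mid from where it was at the start of the episode above 0.025 m).
It fails at once if the roll of tape is moved from its place by more than 25 mm (distance of tape_mid from where it was at the start of the episode above 0.025 m).
It fails at once if a kit part is dropped (falls out of the gripper more than about 25 mm) ((contact force between the fingers and bearing below 0.01 N and linear speed of bearing above 0.7 m/s) or (contact force between the fingers and bush below 0.01 N and linear speed of bush above 0.7 m/s) or (contact force between the fingers and pulley below 0.01 N and linear speed of pulley above 0.7 m/s) or (contact force between the fingers and yellow_knob below 0.01 N and linear speed of yellow_knob above 0.7 m/s) or (contact force between the fingers and block below 0.01 N and linear speed of block above 0.7 m/s)).
It also fails if it takes over 122 s, if anything falls off the work surface, if the arm or the gripper's body presses on something with over 40 N, if the wrist force passes 120 N, or if a joint passes its speed limit or range.

## Robot

A 7-joint arm with a two-finger parallel gripper is mounted at the origin on the work surface. World frame = base frame: x ahead of the robot, y to its left, z up, the work surface at z = 0. Lengths are in mm, angles in rad, forces in N, time in s.
With the tool pointing down it reaches from about 350 to 900 mm from the base axis. Payload 8.1 kg.
Tool frame: the origin (TCP) lies at the very end of the fingers, on their centre line; the grasp point (between the pads) lies 19 mm behind it; z points along the fingers, y is the line along which they close (so a half turn about z gives the same grasp; the last joint's range is limited). The gripper opens to 92 mm and grips with 3 to 60 N. Pads are 19 mm wide; open, the fingers measure 130 mm over their backs; the gripper's body (75 mm by 190 mm) begins 47 mm behind the grasp point.
Start: joints at [1.004, 0.434, 0.025, 1.573, -0.012, 1.134, -0.075], TCP at [279.574, -558.999, 226.742] pointing down, gripper open.
Joint ranges: [-2.62, 2.62], [-0.44, 2.09], [-1.27, 1.32], [0.08, 2.57], [-1.32, 4.46], [0.12, 2], [-2.74, 2.74]. Speed limits (rad/s): [2.22, 2.22, 3.01, 3.01, 3.14, 3.14, 3.14].

## Interface

Orientations are given as [roll, pitch, yaw] about the fixed x, y, z axes, in that order (R = Rz(yaw) Ry(pitch) Rx(roll)).
In Python, from cell import bot gives the robot as it stands.
- The arm moves only by the tool arm_command, never from a script. Its argument "series" is a list of rows, each a list of 3 entries, a list of its own where there are three numbers: the opening, from 0 (shut) to 1 (fully open), then the shift along the tool's x, y, z in mm, then the turn, a rotation vector about the tool's x, y, z in degrees. In form: [[gripper, [dx, dy, dz], [wx, wy, wz]], ...]. A call has 1 to 12 rows; each row is the pose to reach, as a shift and turn from the pose commanded when the call began, along the tool's axes at that moment; what a row does not reach only later rows make up. A row lasts 1/8 s, in which the tool goes at most 62.5 mm and 10.7 degrees, less where a joint would pass 70% of its speed; a pose out of reach is approached as far as the arm can. A call with a gripper value outside its range is refused whole. The fingers move at their own pace and stop on an object; the grip force is fixed at half the most. Time passes only in rows, so rows that repeat a pose let the fingers close. It gives the time, the measured TCP pose, the force and the opening at its end, in the units of the state.
- bot.get_state(): the state, without advancing time (a new reading comes with each control period).
- bot.grab_frame(name): name is "side" or "top" or "wrist"; returns the picture (400x640x3 uint8, blue, green, red); there is no depth.
- bot.calibration(name): a dict with "camera_matrix" (3x3 intrinsics, pixels), "D" ([k1, k2, p1, p2, k3] as OpenCV has them; the pictures are not rectified), "rvec" (rotation vector, rad) and "tvec" (3), from world to camera coordinates, as OpenCV has them. Camera axes: x right, y down, z forward; pixel columns grow to the right and rows downward; lengths in mm; the calibration is good to about 2 mm. A picture is of the moment at which its call begins: read the wrist's pose just before it. calibration takes no time and is no camera call; for the wrist camera it gives the pose at the moment of the call.
- bot.job_done(): hands the job in, once; it reports no verdict.
The state is a dict: "clock": time; "joints": joint angles; "joint_velocities": joint speeds; "joint_torque": joint torques, N m; "tcp_pos": TCP position; "ee_rot": TCP orientation; "ft_force": force on the tool from outside, world axes, zero at the start; "moment": the same for the moment, N m; "finger_gap": opening from 0.0 (shut) to 1.0 (fully open).
Only numpy, scipy, OpenCV 4.12 (cv2) and the standard library are available. Lean on these libraries where they do the work, as an engineer would, in place of code of your own. Each camera call takes 0.05 s, during which the arm holds its last target. There are 200 camera calls.

## Working session

There is one attempt and no reset: what is moved stays moved. The work goes in short steps, Python scripts to look and compute and a tool call to move; the robot and the scene stay as the last step left them, time stands still between calls to the robot, and variables do not carry over. Pictures are saved under pics/ and viewed, on a budget of 14 in all, crops included, one or two more only if the job needs it, and the job is handed in when it is done.

Besides the shell and the picture viewer there is one more tool, called after "Call:" as a command line: name --argument value ..., lists and objects as JSON in quotes. arm_command: Moves the arm, as the interface text tells. Its arguments: {"type":"object","properties":{"series":{"type":"array","items":{"type":"array"}}},"required":["series"]}

```bash
mkdir -p pics; ls; python3 - <<'E'
from cell import bot
import cv2
print(bot.get_state())
for n in ("top","side"):
    cv2.imwrite(f"pics/{n}0.png",bot.grab_frame(n)); print(n,bot.calibration(n))
E
```

```text
pics
{'clock': 0.0, 'joints': array([ 1.00442292,  0.4352392 ,  0.02497585,  1.57410077, -0.01159972,
        1.13399548, -0.07506903]), 'joint_velocities': array([ 9.72923834e-04, -9.89324084e-05,  7.57241740e-04, -3.12354961e-04,
       -1.08912319e-03, -8.92003909e-04,  2.50565581e-05]), 'joint_torque': array([-5.50612799e-05, -6.67850089e+01,  9.85030755e-01, -3.14458501e+01,
       -6.06072438e-02,  4.27374418e-02,  1.46902403e-04]), 'tcp_pos': array([ 279.29545178, -558.54820599,  225.93351232]), 'ee_rot': array([-3.14000161e+00,  1.46619184e-04,  4.63732168e-01]), 'ft_force': array([-0.24030893,  0.56404047,  0.15751146]), 'moment': array([ 0.04369522, -0.00868316, -0.01708863]), 'finger_gap': 0.9987011327512259}
top {'camera_matrix': array([[419.68352411,   0.        , 318.12479571],
       [  0.        , 419.68352411, 193.62531707],
       [  0.        ,   0.        ,   1.        ]]), 'D': array([0.00916025, 0.        , 0.        , 0.        , 0.        ]), 'rvec': array([ 2.13410291, -2.12317388,  0.1636664 ]), 'tvec': array([  -4.66021875,  554.23272705, 1047.21527004])}
side {'camera_matrix': array([[489.7632104 ,   0.        , 308.27187107],
       [  0.        , 489.7632104 , 198.22217119],
       [  0.        ,   0.        ,   1.        ]]), 'D': array([-0.09450101,  0.        ,  0.        ,  0.        ,  0.        ]), 'rvec': array([ 0.96651263, -2.31067098,  1.21798317]), 'tvec': array([367.51162233, 273.19756958, 741.07345047])}
```

View pics/top0.png

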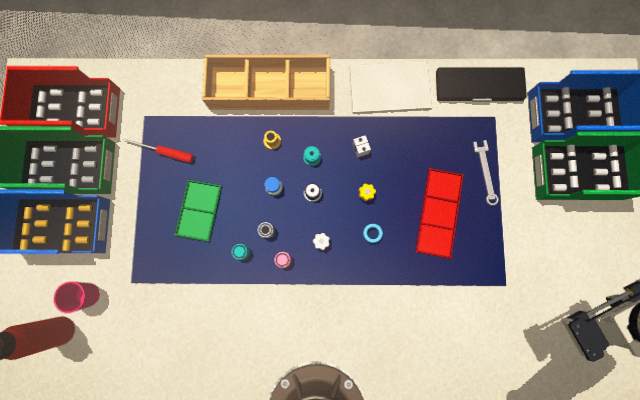

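View pics/side0.png

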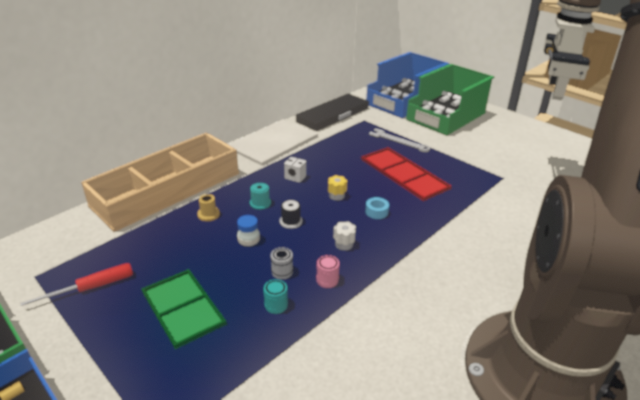

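The top view shows the stock:
- Bearing candidates: grey (265,230), turquoise (239,252) and pink (282,260). I choose grey.
- Pulley candidates: black (313,192) and turquoise (312,156). I choose black.
- Knob candidates: yellow (367,191) and white (321,241). I choose yellow.
- No look-alikes: bush (272,140) and block (362,147).
- To avoid: jar (273,186) and tape (373,233).
- Trays: green (199,211) and red (440,214).

Next is an enlarged crop to read pixels.

```bash
python3 - <<'E'
import cv2
im=cv2.imread("pics/top0.png")
a=cv2.resize(im[125:275,225:395],None,fx=4,fy=4,interpolation=cv2.INTER_CUBIC)
cv2.imwrite("pics/c1.png",a[:600,:680])
# tray: colour masks
hsv=cv2.cvtColor(im,cv2.COLOR_BGR2HSV)
for n,(lo,hi),(x0,x1) in (("green",((45,120,40),(80,255,255)),(165,230)),("red",((0,150,60),(8,255,255)),(405,475))):
    m=cv2.inRange(hsv,lo,hi); r=m[165:270,x0:x1]
    c=max(cv2.findContours(r,cv2.RETR_EXTERNAL,cv2.CHAIN_APPROX_NONE)[0],key=cv2.contourArea)
    b=cv2.minAreaRect(c); print(n,cv2.boxPoints(b)+[x0,165])
E
```

```text
green [[174.47058487 234.88235474]
 [187.1764698  177.70588493]
 [221.16469955 185.25882721]
 [208.45881653 242.4352951 ]]
red [[415.32439804 253.06092072]
 [427.68169022 168.80664611]
 [462.45370865 173.90654755]
 [450.09641647 258.16082001]]
```

View pics/c1.png

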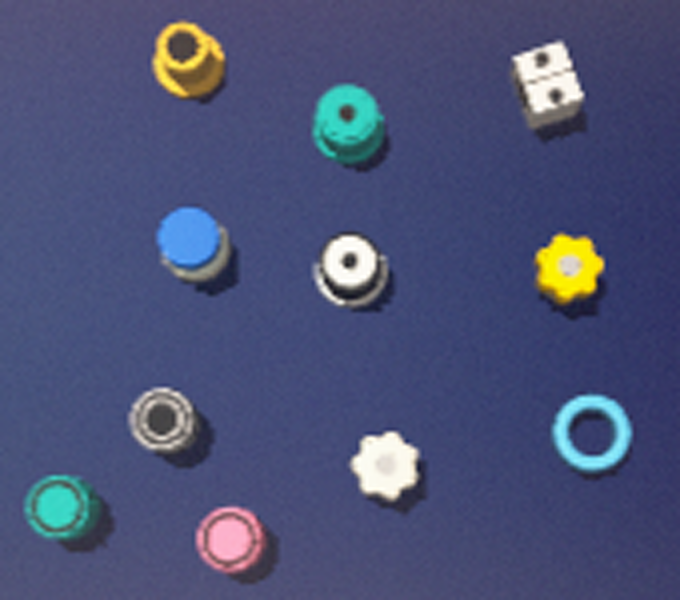

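The crop confirms the choices. Top-face centres in crop pixels are bush (183,45), black pulley (350,260), block (548,77), yellow knob (570,265) and grey bearing (164,420).

```bash
cat > h.py <<'E'
import numpy as np, cv2
from cell import bot
def p2w(cal,px,z):
    K,D=cal["camera_matrix"],cal["D"]
    R=cv2.Rodrigues(np.array(cal["rvec"]))[0]; t=np.array(cal["tvec"])
    u=cv2.undistortPoints(np.array(px,float).reshape(-1,1,2),K,D).reshape(-1,2)
    d=np.c_[u,np.ones(len(u))]@R; c=-R.T@t
    return c+d*((z-c[2])/d[:,2])[:,None]
def w2p(cal,w):
    return cv2.projectPoints(np.array(w,float).reshape(-1,1,3),cal["rvec"],cal["tvec"],cal["camera_matrix"],cal["D"])[0].reshape(-1,2)
def togo(xy,yaw):
    "from the current pose: shift in tool axes (mm) to world xyz, and turn about tool z (deg) to yaw"
    from scipy.spatial.transform import Rotation as Ro
    s=bot.get_state(); R=Ro.from_euler('xyz',s["ee_rot"])
    G=Ro.from_euler('xyz',[np.pi,0,yaw])
    return R.inv().apply(np.array(xy)-s["tcp_pos"]).round(1),np.degrees((R.inv()*G).as_rotvec()).round(1)
E
python3 - <<'E'
from h import *
np.set_printoptions(suppress=True,precision=1)
c=bot.calibration("top")
P=dict(bush=(183,45),pulley=(350,260),block=(548,77),yk=(570,265),bearing=(164,420),wk=(387,465),tq=(62,507),pink=(231,540),tqp=(348,113),jar=(190,238))
for k,v in P.items():
    p=[225+(v[0]+.5)/4-.5,125+(v[1]+.5)/4-.5]
    print(k,p2w(c,p,52 if k=="jar" else 46)[0][:2])
w=p2w(c,[(542*.25+224.6,59*.25+124.6),(555*.25+224.6,95*.25+124.6)],46); d=w[1]-w[0];print("screw dir",np.degrees(np.arctan2(d[1],d[0])),np.linalg.norm(d))
for n,B in (("green",[[174.5,234.9],[187.2,177.7],[221.2,185.3],[208.5,242.4]]),("red",[[415.3,253.1],[427.7,168.8],[462.5,173.9],[450.1,258.2]])):
    w=p2w(c,B,11);d=w[1]-w[0];e=w[2]-w[1]
    print(n,w.mean(0)[:2],np.linalg.norm(d),np.linalg.norm(e),np.degrees(np.arctan2(d[1],d[0])),np.degrees(np.arctan2(e[1],e[0]))+90)
print(bot.calibration("wrist"))
E
```

```text
bush [710.2 126.7]
pulley [564.8  13.9]
block [ 688.7 -116.5]
yk [ 562.1 -129.4]
bearing [459.8 132.7]
wk [431.8 -10.9]
tq [404.1 196.3]
pink [383.9  88. ]
tqp [663.7  16.1]
jar [577.9 118.1]
screw dir -161.32082097537733 26.06631818301143
green [515.  320.7] 157.0459630764954 95.6999565348283 -9.075808518812673 -12.451610816664001
red [ 509.8 -322.9] 229.85751621750993 93.91708467761676 -10.20281968278618 -8.455874281532445
{'camera_matrix': array([[345.1,   0. , 316.6],
       [  0. , 345.1, 202.6],
       [  0. ,   0. ,   1. ]]), 'D': array([-0.1,  0. ,  0. ,  0. ,  0. ]), 'rvec': array([-2.5,  1.5,  0.2]), 'tvec': array([-623. ,  -33. ,  388.4])}
```

```bash
python3 - <<'E'
from h import *
print(togo([600,-125,240],np.radians(-10)))
E
```

```text
(array([ 480.8, -244.4,  -13.7]), array([-0.1,  0. , 36.6]))
```

Call:
arm_command --series '[[1, [240, -120, -14], [0, 0, 18]], [1, [480, -244, -14], [0, 0, 36.6]], [1, [480, -244, -14], [0, 0, 36.6]], [1, [480, -244, -14], [0, 0, 36.6]], [1, [480, -244, -14], [0, 0, 36.6]], [1, [480, -244, -14], [0, 0, 36.6]], [1, [480, -244, -14], [0, 0, 36.6]], [1, [480, -244, -14], [0, 0, 36.6]], [1, [480, -244, -14], [0, 0, 36.6]], [1, [480, -244, -14], [0, 0, 36.6]], [1, [480, -244, -14], [0, 0, 36.6]], [1, [480, -244, -14], [0, 0, 36.6]]]'

```text
clock: 1.6
tcp_pos: [598.9, -127.9, 240.6]
ee_rot: [3.141, 0.0, -0.178]
ft_force: [-0.2, -0.4, -0.3]
finger_gap: 1.0
```

```bash
python3 - <<'E'
from h import *
print(bot.get_state()["joints"], bot.get_state()["tcp_pos"],bot.get_state()["ee_rot"])
c=bot.calibration("wrist")
cv2.imwrite("pics/w1.png",bot.grab_frame("wrist"))
np.set_printoptions(suppress=True,precision=1)
print(w2p(c,[[562,-129,46],[688.7,-116.5,46]]), repr(c))
E
```

```text
[ 0.13391451  0.40496558 -0.016165    1.58344082  0.00786925  1.15374326
 -1.63248965] [ 598.91268502 -127.85220654  240.64771367] [ 3.14073876e+00  4.49054930e-04 -1.77559290e-01]
[[324.7 212. ]
 [290.   91.8]] {'camera_matrix': array([[345.1,   0. , 316.6],
       [  0. , 345.1, 202.6],
       [  0. ,   0. ,   1. ]]), 'D': array([-0.1,  0. ,  0. ,  0. ,  0. ]), 'rvec': array([-1.9,  2.3,  0.3]), 'tvec': array([-19.7, 553.7, 562.2])}
```

View pics/w1.png

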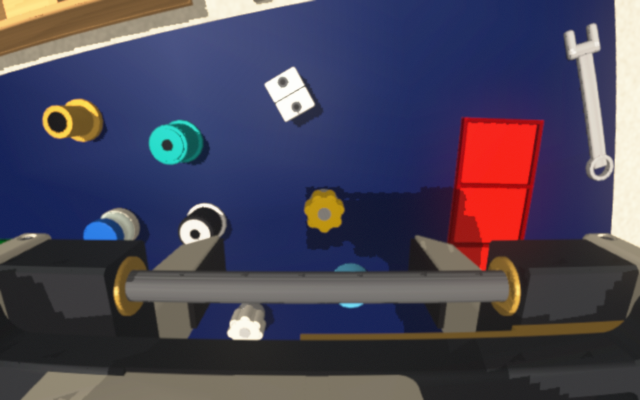

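The wrist view shows the knob at (324,212), exactly where predicted, and the block with screws at (282,82) and (296,107), within 3 px. I work out the block's yaw and the knob grasp.

```bash
python3 - <<'E'
from h import *
np.set_printoptions(suppress=True,precision=1)
c=bot.calibration("wrist")
w=p2w(c,[(282,82),(296,107),(265,88),(296,68),(315,101)],46)
print(w[:,:2],(w[0]+w[1])/2)
for i,j in((0,1),(2,3),(3,4)):
    d=w[j]-w[i];print(np.linalg.norm(d),np.degrees(np.arctan2(d[1],d[0])))
print(togo([562,-129,110],np.radians(-10)))
print(p2w(c,[(324,212),(167.5,145.5),(58,123),(194,234)],46))
E
```

```text
[[ 699.3 -110.5]
 [ 673.6 -119.4]
 [ 696.8  -93. ]
 [ 709.6 -126.3]
 [ 675.9 -138.9]] [ 686.4 -115.    46. ]
27.22314381688463 -160.8543912898061
35.68526473377736 -68.92285399776776
35.968743641964494 -159.57614114701215
(array([-36.2,   7.7, 130.8]), array([ 0. ,  0. , -0.2]))
[[ 562.2 -128.2   46. ]
 [ 660.3   17.5   46. ]
 [ 705.4  127.2   46. ]
 [ 562.3   15.9   46. ]]
```

Call:
arm_command --series '[[1, [-36, 8, 60], [0, 0, 0]], [1, [-36, 8, 120], [0, 0, 0]], [1, [-36, 8, 170], [0, 0, 0]], [1, [-36, 8, 210], [0, 0, 0]], [1, [-36, 8, 227], [0, 0, 0]], [1, [-36, 8, 227], [0, 0, 0]], [1, [-36, 8, 227], [0, 0, 0]], [0, [-36, 8, 227], [0, 0, 0]], [0, [-36, 8, 227], [0, 0, 0]], [0, [-36, 8, 227], [0, 0, 0]], [0, [-36, 8, 227], [0, 0, 0]], [0, [-36, 8, 227], [0, 0, 0]]]'

```text
clock: 3.15
tcp_pos: [562.9, -127.7, 13.7]
ee_rot: [3.142, 0.0, -0.175]
ft_force: [0.2, 0.8, -0.5]
finger_gap: 0.506
```

```bash
cat >> h.py <<'E'
def tray(n,x,y=0):
    o,a=((515,320.7),np.radians(-10.5)) if n=="green" else ((509.8,-322.9),np.radians(-9.7))
    return np.array([o[0]+x*np.cos(a)-y*np.sin(a),o[1]+x*np.sin(a)+y*np.cos(a)])
E
python3 - <<'E'
from h import *
print(bot.get_state()["finger_gap"]*92)
for x in(-37.5,37.5): print(tray("green",x),togo([*tray("green",x),110],np.radians(-10)))
E
```

```text
46.53266063354541
[478.12794097 327.53383221] (array([-162.7, -433.5,  -96.3]), array([ 0.,  0., -0.]))
[551.87205903 313.86616779] (array([ -87.7, -432.9,  -96.3]), array([ 0.,  0., -0.]))
```

Call:
arm_command --series '[[0, [0, 0, 0], [0, 0, 0]], [0, [0, 0, 0], [0, 0, 0]], [0, [0, 0, -40], [0, 0, 0]], [0, [0, 0, -96], [0, 0, 0]], [0, [-15, -40, -96], [0, 0, 0]], [0, [-35, -95, -96], [0, 0, 0]], [0, [-55, -150, -96], [0, 0, 0]], [0, [-75, -205, -96], [0, 0, 0]], [0, [-95, -260, -96], [0, 0, 0]], [0, [-118, -315, -96], [0, 0, 0]], [0, [-140, -370, -96], [0, 0, 0]], [0, [-155, -410, -96], [0, 0, 0]]]'

```text
clock: 4.65
tcp_pos: [480.3, 306.1, 109.7]
ee_rot: [-3.141, 0.0, -0.173]
ft_force: [0.5, -0.1, -0.7]
finger_gap: 0.459
```

```bash
python3 - <<'E'
from h import *
c=bot.calibration("wrist")
cv2.imwrite("pics/w2.png",bot.grab_frame("wrist"))
print(togo([*tray("green",-37.5),16.5],np.radians(-10)))
print(w2p(c,[[*tray("green",x,y),11] for x in(-77.5,77.5) for y in(-47,47)]).round(0))
E
```

```text
(array([ -2.6, -14.1,  93.5]), array([-0.3,  0.1,  0.4]))
[[350. 259.]
 [233. 257.]
 [358.  52.]
 [223.  51.]]
```

View pics/w2.png

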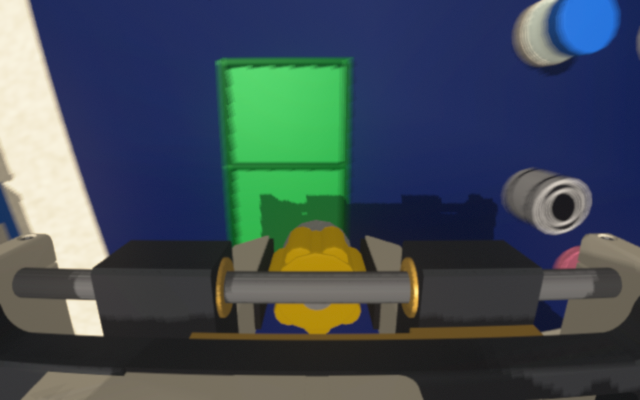

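The knob is held, and the green tray's far corners are at (218,60) and (353,58), with the divider's middle at (285,165). I refine the tray pose with these.

```bash
python3 - <<'E'
from h import *
c=bot.calibration("wrist")
w=p2w(c,[(218,60),(353,58),(285,165)],11)
print(w,togo([0,0,0],0), np.degrees(np.arctan2(*(w[0]-w[1])[[1,0]]))-90, np.linalg.norm(w[0]-w[1]),tray("green",77.5),tray("green",0))
E
```

```text
[[592.48479572 365.26458805  11.        ]
 [577.58874566 271.86283624  11.        ]
 [511.34486589 332.60954343  11.        ]] (array([-419.6,  388.4,  108.7]), array([-0.3,  0.1, -9.6])) -9.06142704469221 94.58213123770746 [591.20225534 306.57674677] [515.  320.7]
```

```bash
sed -i 's/(515,320.7)/(511.5,323)/' h.py; python3 - <<'E'
from h import *
c=bot.calibration("wrist"); im=bot.grab_frame("wrist")
print(c["tvec"],bot.calibration("wrist")["tvec"])
cv2.imwrite("pics/w3.png",im)
hsv=cv2.cvtColor(im,cv2.COLOR_BGR2HSV); m=cv2.inRange(hsv,(45,120,40),(80,255,255))
m[225:]=0
k=max(cv2.findContours(m,0,2)[0],key=cv2.contourArea)[:,0]
for y in(80,120,160): r=np.where(m[y])[0];print(y,r.min(),r.max())
print(k[:,1].min())
w=p2w(c,[(k[:,0].min(),k[:,1].min()),(k[:,0].max(),k[:,1].min())],11);print(w,tray("green",77.5,47),tray("green",77.5,-47))
print(togo([*tray("green",-37.5),16.5],np.radians(-10)))
E
```

```text
[389.07593562 403.03449507 384.08731406] [386.02197756 404.20081771 384.74155893]
80 232 363
120 234 362
160 236 360
52
[[596.02474977 355.05181633  11.        ]
 [580.30523897 263.73603286  11.        ]] [596.26732503 355.08972743] [579.13718564 262.66376612]
(array([ -7.8, -18.9,  93.3]), array([-0.2,  0.1,  0.4]))
```

Call:
arm_command --series '[[0, [-8, -19, 30], [0, 0, 0]], [0, [-8, -19, 60], [0, 0, 0]], [0, [-8, -19, 80], [0, 0, 0]], [0, [-8, -19, 88], [0, 0, 0]], [0, [-8, -19, 93], [0, 0, 0]], [0, [-8, -19, 93], [0, 0, 0]], [0, [-8, -19, 93], [0, 0, 0]], [0.7, [-8, -19, 93], [0, 0, 0]], [0.7, [-8, -19, 93], [0, 0, 0]], [0.7, [-8, -19, 93], [0, 0, 0]], [0.7, [-8, -19, 60], [0, 0, 0]], [1, [-8, -19, 0], [0, 0, 0]]]'

```text
clock: 6.25
tcp_pos: [475.7, 322.1, 108.8]
ee_rot: [3.138, 0.003, -0.175]
ft_force: [0.9, 0.8, 0.6]
finger_gap: 0.767
```

```bash
python3 - <<'E'
from h import *
print(bot.get_state()["joints"],togo([686.5,-115.5,110],np.radians(20)))
E
```

```text
[-0.62209479  0.48300173 -0.09154786  1.82271523  0.05663178  0.84325147
 -2.48681696] (array([283.7, 394.2,  -0.7]), array([  0.2,   0.2, -30. ]))
```

Call:
arm_command --series '[[1, [20, 30, -1], [0, 0, 0]], [1, [60, 84, -1], [0, 0, -6]], [1, [95, 132, -1], [0, 0, -12]], [1, [130, 180, -1], [0, 0, -18]], [1, [165, 229, -1], [0, 0, -24]], [1, [200, 278, -1], [0, 0, -30]], [1, [235, 326, -1], [0, 0, -30]], [1, [265, 368, -1], [0, 0, -30]], [1, [284, 394, -1], [0, 0, -30]], [1, [284, 394, -1], [0, 0, -30]], [1, [284, 394, -1], [0, 0, -30]], [1, [284, 394, -1], [0, 0, -30]]]'

```text
clock: 7.75
tcp_pos: [687.9, -112.3, 110.8]
ee_rot: [-3.141, -0.0, 0.351]
ft_force: [0.4, 0.1, -0.2]
finger_gap: 1.0
```

```bash
python3 - <<'E'
from h import *
c=bot.calibration("top"); im=bot.grab_frame("top")
a=im[170:250,165:235]; cv2.imwrite("pics/t2.png",cv2.resize(a,None,fx=7,fy=7,interpolation=cv2.INTER_CUBIC))
print(togo([686.5,-115.5,13],np.radians(20)))
E
```

```text
(array([-2.4,  2.3, 97.9]), array([-0. , -0. ,  0.1]))
```

View pics/t2.png

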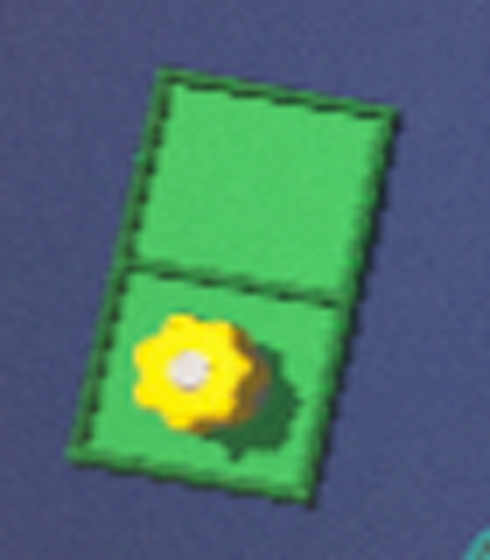

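The knob stands upright in the near green pocket, its top at crop (190,370); the tray corners are at (163,68), (397,108), (312,503) and (70,458). I check its offset and grasp the block.

```bash
python3 - <<'E'
from h import *
np.set_printoptions(suppress=True,precision=1)
c=bot.calibration("top")
f=lambda v:[(165+(x+.5)/7-.5,170+(y+.5)/7-.5) for x,y in v]
w=p2w(c,f([(163,68),(397,108),(312,503),(70,458)]),11)[:,:2]; k=p2w(c,f([(190,370)]),49)[0,:2]
print(w.mean(0),k)
for i,j in((0,1),(3,2),(3,0),(2,1)): d=w[j]-w[i]; print(np.linalg.norm(d),np.degrees(np.arctan2(d[1],d[0])))
a=np.radians(-10.5);print(np.array([[np.cos(a),np.sin(a)],[-np.sin(a),np.cos(a)]])@(k-w.mean(0)))
E
```

```text
[514.7 319.7] [477.2 323.4]
92.89230221126839 -99.55717874182162
94.26223011646628 -100.09565079997759
153.2860668929659 -9.996022766923298
154.16756369725914 -9.485927941734202
[-37.6  -3.2]
```

Call:
arm_command --series '[[1, [-2, 2, 40], [0, 0, 0]], [1, [-2, 2, 75], [0, 0, 0]], [1, [-2, 2, 95], [0, 0, 0]], [1, [-2, 2, 97], [0, 0, 0]], [1, [-2, 2, 97], [0, 0, 0]], [0, [-2, 2, 97], [0, 0, 0]], [0, [-2, 2, 97], [0, 0, 0]], [0, [-2, 2, 97], [0, 0, 0]], [0, [-2, 2, 97], [0, 0, 0]], [0, [-2, 2, 97], [0, 0, 0]], [0, [-2, 2, 97], [0, 0, 0]], [0, [-2, 2, 97], [0, 0, 0]]]'

```text
clock: 9.3
tcp_pos: [686.9, -116.9, 13.7]
ee_rot: [3.142, 0.0, 0.349]
ft_force: [0.2, -0.1, 0.1]
finger_gap: 0.367
```

```bash
python3 - <<'E'
from h import *
print(togo([*tray("green",37.5),110],np.radians(20)))
E
```

```text
(array([  17.7, -454.3,  -96.3]), array([ 0.,  0., -0.]))
```

Call:
arm_command --series '[[0, [0, 0, -40], [0, 0, 0]], [0, [0, -5, -96], [0, 0, 0]], [0, [2, -50, -96], [0, 0, 0]], [0, [4, -105, -96], [0, 0, 0]], [0, [7, -160, -96], [0, 0, 0]], [0, [9, -215, -96], [0, 0, 0]], [0, [11, -270, -96], [0, 0, 0]], [0, [14, -325, -96], [0, 0, 0]], [0, [16, -380, -96], [0, 0, 0]], [0, [18, -425, -96], [0, 0, 0]], [0, [19, -452, -96], [0, 0, 0]], [0, [19, -452, -96], [0, 0, 0]]]'

```text
clock: 10.8
tcp_pos: [548.6, 317.7, 109.5]
ee_rot: [-3.14, 0.0, 0.353]
ft_force: [-0.1, -0.9, -2.3]
finger_gap: 0.37
```

Call:
arm_command --series '[[0, [0, 0, 0], [0, 0, 0]], [0, [0, 0, 0], [0, 0, 0]]]'

```text
clock: 11.05
tcp_pos: [551.2, 312.7, 109.6]
ee_rot: [3.141, 0.0, 0.346]
ft_force: [-0.8, -0.0, -1.6]
finger_gap: 0.367
```

```bash
sed -i 's/(511.5,323)/(513.5,321)/' h.py; python3 - <<'E'
from h import *
print(togo([*tray("green",37.5),16.5],np.radians(20)),bot.get_state()["finger_gap"])
E
```

```text
(array([-0.2, -1.7, 93.1]), array([ 0.1,  0. , -0.2])) 0.3669177186548223
```

Good; set the block down, open, retreat and head towards the bearing.

Call:
arm_command --series '[[0, [0, 0, 30], [0, 0, 0]], [0, [0, 0, 60], [0, 0, 0]], [0, [0, 0, 80], [0, 0, 0]], [0, [0, 0, 88], [0, 0, 0]], [0, [0, 0, 93], [0, 0, 0]], [0, [0, 0, 93], [0, 0, 0]], [0, [0, 0, 93], [0, 0, 0]], [0.65, [0, 0, 93], [0, 0, 0]], [0.65, [0, 0, 93], [0, 0, 0]], [0.65, [0, 0, 93], [0, 0, 0]], [0.65, [0, 0, 60], [0, 0, 0]], [1, [0, 0, 0], [0, 0, 0]]]'

```text
clock: 12.55
tcp_pos: [549.0, 313.4, 108.6]
ee_rot: [3.14, 0.005, 0.349]
ft_force: [1.8, 1.6, -0.2]
finger_gap: 0.712
```

```bash
python3 - <<'E'
from h import *
print(togo([460,132.5,110],np.radians(-10)))
E
```

```text
(array([-145.5,  139.6,   -0.6]), array([ 0.1,  0.3, 30. ]))
```

Call:
arm_command --series '[[1, [-30, 30, 0], [0, 0, 5]], [1, [-65, 63, 0], [0, 0, 12]], [1, [-105, 100, 0], [0, 0, 20]], [1, [-130, 125, 0], [0, 0, 27]], [1, [-145, 140, 0], [0, 0, 30]], [1, [-145, 140, 0], [0, 0, 30]], [1, [-145, 140, 0], [0, 0, 30]], [1, [-145, 140, 0], [0, 0, 30]]]'

```text
clock: 13.55
tcp_pos: [462.6, 134.8, 109.7]
ee_rot: [-3.141, -0.0, -0.173]
ft_force: [0.4, -0.4, -0.5]
finger_gap: 1.002
```

```bash
python3 - <<'E'
from h import *
im=bot.grab_frame("top"); c=bot.calibration("wrist"); wi=bot.grab_frame("wrist")
a=cv2.resize(im[165:255,165:315],None,fx=4,fy=4,interpolation=cv2.INTER_CUBIC)
cv2.imwrite("pics/t3.png",np.vstack([a[:,:600],cv2.resize(wi,(600,375))])[:600])
print(togo([460,132.5,13],np.radians(-10)))
print(w2p(c,[460,132.5,46])*600/640)
E
```

```text
(array([-1.9,  2.2, 96.6]), array([-0. ,  0. ,  0.1]))
[[301.62646552 205.92150749]]
```

View pics/t3.png

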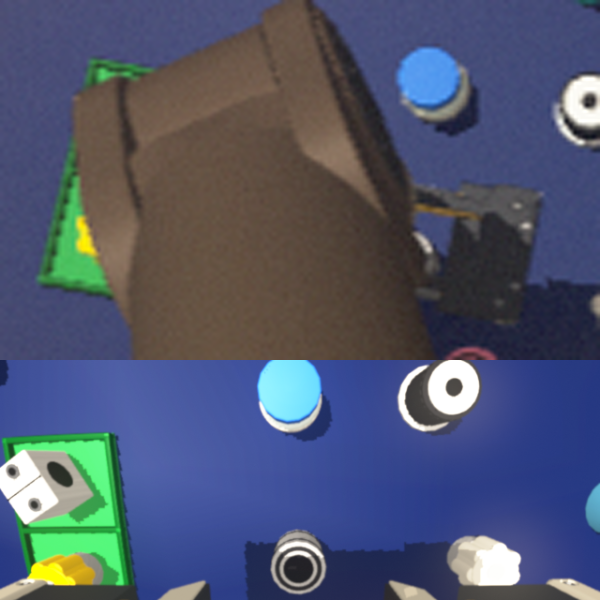

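The upper half shows the arm over the scene. In the wrist view the block stands upright in the far green pocket, and the bearing top at (297,208) is within about 3 mm of prediction. Grasp it.

Call:
arm_command --series '[[1, [-2, 0, 40], [0, 0, 0]], [1, [-2, 0, 75], [0, 0, 0]], [1, [-2, 0, 93], [0, 0, 0]], [1, [-2, 0, 97], [0, 0, 0]], [1, [-2, 0, 97], [0, 0, 0]], [0, [-2, 0, 97], [0, 0, 0]], [0, [-2, 0, 97], [0, 0, 0]], [0, [-2, 0, 97], [0, 0, 0]], [0, [-2, 0, 97], [0, 0, 0]], [0, [-2, 0, 97], [0, 0, 0]], [0, [-2, 0, 97], [0, 0, 0]], [0, [-2, 0, 97], [0, 0, 0]]]'

```text
clock: 15.15
tcp_pos: [460.0, 133.7, 12.7]
ee_rot: [3.142, 0.0, -0.175]
ft_force: [0.0, 0.0, 0.8]
finger_gap: 0.427
```

```bash
python3 - <<'E'
from h import *
for x in (-75,0,75): print(tray("red",x),togo([*tray("red",x),110],np.radians(-10)))
E
```

```text
[ 435.87223982 -310.26329653] (array([ 53.6, 441.4, -97.3]), array([ 0.,  0., -0.]))
[ 509.8 -322.9] (array([128.6, 440.9, -97.3]), array([ 0.,  0., -0.]))
[ 583.72776018 -335.53670347] (array([203.6, 440.5, -97.3]), array([ 0.,  0., -0.]))
```

Call:
arm_command --series '[[0, [0, 0, -40], [0, 0, 0]], [0, [0, 5, -97], [0, 0, 0]], [0, [6, 50, -97], [0, 0, 0]], [0, [13, 105, -97], [0, 0, 0]], [0, [20, 160, -97], [0, 0, 0]], [0, [26, 215, -97], [0, 0, 0]], [0, [33, 270, -97], [0, 0, 0]], [0, [40, 325, -97], [0, 0, 0]], [0, [46, 380, -97], [0, 0, 0]], [0, [51, 420, -97], [0, 0, 0]], [0, [54, 441, -97], [0, 0, 0]], [0, [54, 441, -97], [0, 0, 0]]]'

```text
clock: 16.65
tcp_pos: [435.5, -311.7, 109.3]
ee_rot: [3.141, 0.001, -0.178]
ft_force: [1.2, 0.4, -1.4]
finger_gap: 0.429
```

Call:
arm_command --series '[[0, [0, 0, 0], [0, 0, 0]], [0, [0, 0, 0], [0, 0, 0]]]'

```text
clock: 16.9
tcp_pos: [436.6, -308.6, 109.7]
ee_rot: [-3.141, 0.0, -0.173]
ft_force: [-0.1, -0.2, -1.4]
finger_gap: 0.431
```

```bash
python3 - <<'E'
from h import *
c=bot.calibration("wrist"); im=bot.grab_frame("wrist"); cv2.imwrite("pics/w4.png",im)
print(togo([*tray("red",-75),16],np.radians(-10)),bot.get_state()["finger_gap"])
print(w2p(c,[[*tray("red",x,y),11] for x in(-37.5,115) for y in(-47,47)]).round(0))
E
```

```text
(array([-0.5,  1.7, 93.7]), array([-0. ,  0. ,  0.1])) 0.43253468827333225
[[384. 155.]
 [257. 155.]
 [391. -75.]
 [249. -75.]]
```

View pics/w4.png

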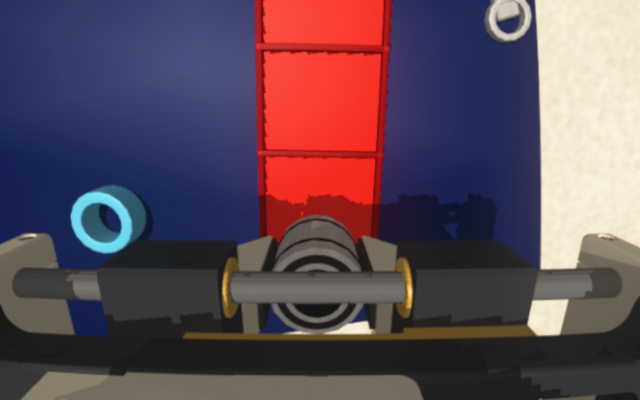

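The red tray's divider spans (258,154)–(383,154), matching the prediction; the bearing is held. Set it down.

Call:
arm_command --series '[[0, [0, 0, 30], [0, 0, 0]], [0, [0, 0, 60], [0, 0, 0]], [0, [0, 0, 80], [0, 0, 0]], [0, [0, 0, 88], [0, 0, 0]], [0, [0, 0, 93], [0, 0, 0]], [0, [0, 0, 93], [0, 0, 0]], [0, [0, 0, 93], [0, 0, 0]], [0.65, [0, 0, 93], [0, 0, 0]], [0.65, [0, 0, 93], [0, 0, 0]], [0.65, [0, 0, 93], [0, 0, 0]], [0.65, [0, 0, 60], [0, 0, 0]], [1, [0, 0, 0], [0, 0, 0]]]'

```text
clock: 18.45
tcp_pos: [435.0, -309.1, 109.1]
ee_rot: [-3.14, 0.004, -0.175]
ft_force: [1.6, -1.3, -0.3]
finger_gap: 0.718
```

```bash
python3 - <<'E'
from h import *
print(togo([564,14.5,110],np.radians(-10)))
E
```

```text
(array([  70.7, -341.1,   -0.7]), array([-0.1,  0.2, -0. ]))
```

Call:
arm_command --series '[[0.8, [5, -30, 0], [0, 0, 0]], [0.8, [18, -85, 0], [0, 0, 0]], [0.8, [30, -140, 0], [0, 0, 0]], [0.8, [42, -195, 0], [0, 0, 0]], [0.8, [53, -250, 0], [0, 0, 0]], [0.8, [64, -305, 0], [0, 0, 0]], [0.8, [71, -341, 0], [0, 0, 0]], [0.8, [71, -341, 0], [0, 0, 0]], [0.8, [71, -341, 0], [0, 0, 0]], [0.8, [71, -341, 0], [0, 0, 0]], [0.8, [71, -341, 0], [0, 0, 0]]]'

```text
clock: 19.82
tcp_pos: [565.5, 12.2, 109.8]
ee_rot: [3.141, -0.0, -0.177]
ft_force: [0.4, 0.6, -0.1]
finger_gap: 0.806
```

```bash
python3 - <<'E'
from h import *
c=bot.calibration("wrist"); im=bot.grab_frame("wrist"); cv2.imwrite("pics/w5.png",im)
print(togo([564,14.5,14],np.radians(-10)),bot.get_state()["finger_gap"])
print(w2p(c,[[564,14.5,46],[707.5,127,46]]).round(0))
E
```

```text
(array([-1.9, -1.8, 95.8]), array([ 0. , -0. , -0.1])) 0.7994560777413328
[[315. 219.]
 [ 92.  29.]]
```

View pics/w5.png

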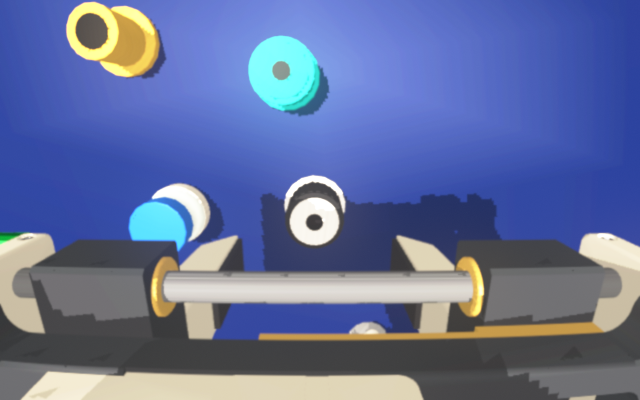

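Pulley top is at (315,222) and bush top at (93,31), both within 3 px of prediction. The left finger clears the jar. Grasp the pulley.

Call:
arm_command --series '[[0.8, [-3, -2, 40], [0, 0, 0]], [0.8, [-3, -2, 75], [0, 0, 0]], [0.8, [-3, -2, 92], [0, 0, 0]], [0.8, [-3, -2, 96], [0, 0, 0]], [0.8, [-3, -2, 96], [0, 0, 0]], [0, [-3, -2, 96], [0, 0, 0]], [0, [-3, -2, 96], [0, 0, 0]], [0, [-3, -2, 96], [0, 0, 0]], [0, [-3, -2, 96], [0, 0, 0]], [0, [-3, -2, 96], [0, 0, 0]], [0, [-3, -2, 96], [0, 0, 0]]]'

```text
clock: 21.25
tcp_pos: [563.2, 15.9, 13.9]
ee_rot: [3.142, -0.0, -0.175]
ft_force: [-1.5, -0.4, 5.0]
finger_gap: 0.432
```

```bash
python3 - <<'E'
from h import *
print(togo([*tray("red",0),110],np.radians(-10)))
E
```

```text
(array([  6.5, 342.9, -96. ]), array([ 0., -0., -0.]))
```

Call:
arm_command --series '[[0, [0, 0, -40], [0, 0, 0]], [0, [0, 5, -96], [0, 0, 0]], [0, [1, 50, -96], [0, 0, 0]], [0, [2, 105, -96], [0, 0, 0]], [0, [3, 160, -96], [0, 0, 0]], [0, [4, 215, -96], [0, 0, 0]], [0, [5, 270, -96], [0, 0, 0]], [0, [6, 320, -96], [0, 0, 0]], [0, [6, 343, -96], [0, 0, 0]], [0, [6, 343, -96], [0, 0, 0]], [0, [6, 343, -96], [0, 0, 0]], [0, [6, 343, -96], [0, 0, 0]]]'

```text
clock: 22.75
tcp_pos: [509.9, -321.0, 109.6]
ee_rot: [-3.141, 0.0, -0.173]
ft_force: [0.1, -0.1, -0.4]
finger_gap: 0.428
```

```bash
python3 - <<'E'
from h import *
im=bot.grab_frame("wrist"); im2=bot.grab_frame("side")
cv2.imwrite("pics/w6.png",np.hstack([cv2.resize(im[120:,180:480],(400,373)),cv2.resize(im2[60:260,300:514],(400,373))]))
print(togo([*tray("red",0),17],np.radians(-10)),bot.get_state()["finger_gap"])
E
```

```text
(array([ 0.3,  1.4, 92.8]), array([-0. , -0. ,  0.1])) 0.42841445612584067
```

View pics/w6.png

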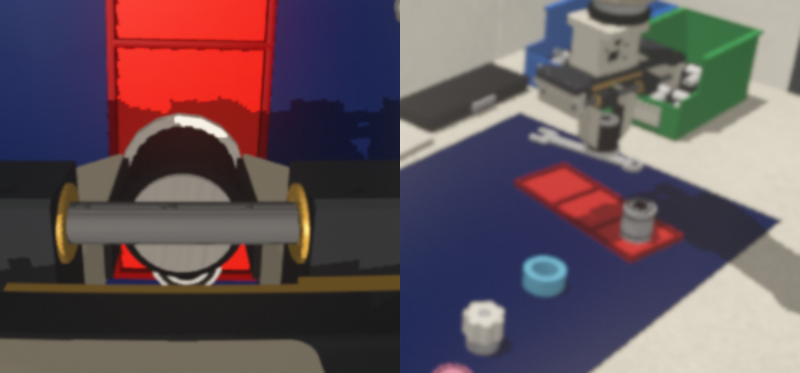

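The pulley hangs upright in the fingers over the middle red pocket, and the bearing stands in the near pocket. Set the pulley down.

Call:
arm_command --series '[[0, [0, 0, 30], [0, 0, 0]], [0, [0, 0, 60], [0, 0, 0]], [0, [0, 0, 80], [0, 0, 0]], [0, [0, 0, 88], [0, 0, 0]], [0, [0, 0, 93], [0, 0, 0]], [0, [0, 0, 93], [0, 0, 0]], [0, [0, 0, 93], [0, 0, 0]], [0.65, [0, 0, 93], [0, 0, 0]], [0.65, [0, 0, 93], [0, 0, 0]], [0.65, [0, 0, 93], [0, 0, 0]], [0.65, [0, 0, 60], [0, 0, 0]], [1, [0, 0, 0], [0, 0, 0]]]'

```text
clock: 24.35
tcp_pos: [507.7, -322.0, 108.8]
ee_rot: [-3.14, 0.005, -0.175]
ft_force: [0.0, 0.0, 0.5]
finger_gap: 0.717
```

```bash
python3 - <<'E'
from h import *
print(togo([707,127,110],np.radians(-10)))
E
```

```text
(array([ 118.1, -476.8,   -1.1]), array([-0.1,  0.3, -0. ]))
```

Call:
arm_command --series '[[1, [8, -30, 0], [0, 0, 0]], [1, [22, -87, 0], [0, 0, 0]], [1, [36, -144, 0], [0, 0, 0]], [1, [50, -201, 0], [0, 0, 0]], [1, [64, -258, 0], [0, 0, 0]], [1, [78, -315, 0], [0, 0, 0]], [1, [92, -372, 0], [0, 0, 0]], [1, [106, -430, 0], [0, 0, 0]], [1, [118, -477, 0], [0, 0, 0]], [1, [118, -477, 0], [0, 0, 0]], [1, [118, -477, 0], [0, 0, 0]], [1, [118, -477, 0], [0, 0, 0]]]'

```text
clock: 25.85
tcp_pos: [708.4, 124.1, 109.8]
ee_rot: [3.14, -0.0, -0.177]
ft_force: [0.1, -0.0, 0.3]
finger_gap: 1.0
```

```bash
python3 - <<'E'
from h import *
print(togo([707,127,14],np.radians(-10)))
c=bot.calibration("wrist"); im=bot.grab_frame("wrist"); cv2.imwrite("pics/w7.png",im[100:330,150:490])
print(w2p(c,[707,127,46])-[150,100])
E
```

```text
(array([-1.9, -2.7, 95.8]), array([ 0.1, -0. , -0.2]))
[[164.05613008 119.34723085]]
```

View pics/w7.png

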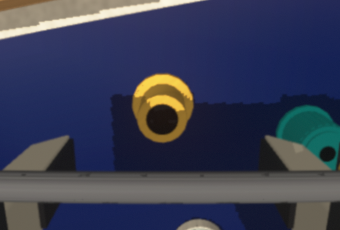

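The bush top is at crop (161,119), matching the prediction of (164,119). Grasp it.

Call:
arm_command --series '[[1, [-2, -2, 40], [0, 0, 0]], [0.8, [-2, -2, 75], [0, 0, 0]], [0.8, [-2, -2, 92], [0, 0, 0]], [0.8, [-2, -2, 96], [0, 0, 0]], [0.8, [-2, -2, 96], [0, 0, 0]], [0, [-2, -2, 96], [0, 0, 0]], [0, [-2, -2, 96], [0, 0, 0]], [0, [-2, -2, 96], [0, 0, 0]], [0, [-2, -2, 96], [0, 0, 0]], [0, [-2, -2, 96], [0, 0, 0]], [0, [-2, -2, 96], [0, 0, 0]], [0, [-2, -2, 96], [0, 0, 0]]]'

```text
clock: 27.4
tcp_pos: [706.9, 128.5, 13.8]
ee_rot: [3.141, -0.0, -0.175]
ft_force: [-0.6, -0.1, 1.6]
finger_gap: 0.357
```

```bash
python3 - <<'E'
from h import *
print(togo([*tray("red",75),120],np.radians(-10)))
E
```

```text
(array([ -40.5,  478.5, -106.2]), array([ 0., -0., -0.]))
```

Call:
arm_command --series '[[0, [0, 0, -45], [0, 0, 0]], [0, [0, 5, -106], [0, 0, 0]], [0, [-4, 50, -106], [0, 0, 0]], [0, [-9, 107, -106], [0, 0, 0]], [0, [-14, 164, -106], [0, 0, 0]], [0, [-19, 221, -106], [0, 0, 0]], [0, [-24, 278, -106], [0, 0, 0]], [0, [-29, 335, -106], [0, 0, 0]], [0, [-34, 392, -106], [0, 0, 0]], [0, [-38, 445, -106], [0, 0, 0]], [0, [-40, 478, -106], [0, 0, 0]], [0, [-40, 478, -106], [0, 0, 0]]]'

```text
clock: 28.9
tcp_pos: [581.9, -339.5, 119.2]
ee_rot: [3.139, 0.001, -0.181]
ft_force: [-0.2, 0.6, -3.1]
finger_gap: 0.357
```

Call:
arm_command --series '[[0, [0, 0, 0], [0, 0, 0]], [0, [0, 0, 0], [0, 0, 0]], [0, [0, 0, 0], [0, 0, 0]]]'

```text
clock: 29.28
tcp_pos: [584.8, -333.9, 119.7]
ee_rot: [-3.141, -0.0, -0.173]
ft_force: [0.2, 0.1, -3.1]
finger_gap: 0.357
```

```bash
python3 - <<'E'
from h import *
print(togo([*tray("red",75),17],np.radians(-10)))
E
```

```text
(array([ -0.7,   1.9, 102.7]), array([-0. , -0. ,  0.1]))
```

Call:
arm_command --series '[[0, [0, 0, 35], [0, 0, 0]], [0, [0, 0, 68], [0, 0, 0]], [0, [0, 0, 90], [0, 0, 0]], [0, [0, 0, 98], [0, 0, 0]], [0, [0, 0, 103], [0, 0, 0]], [0, [0, 0, 103], [0, 0, 0]], [0, [0, 0, 103], [0, 0, 0]], [0.65, [0, 0, 103], [0, 0, 0]], [0.65, [0, 0, 103], [0, 0, 0]], [0.65, [0, 0, 103], [0, 0, 0]], [0.65, [0, 0, 65], [0, 0, 0]], [1, [0, 0, 0], [0, 0, 0]]]'

```text
clock: 30.78
tcp_pos: [582.8, -334.3, 116.2]
ee_rot: [-3.14, 0.005, -0.175]
ft_force: [0.4, 0.0, 0.9]
finger_gap: 0.716
```

Call:
arm_command --series '[[1, [-40, 20, -20], [0, 0, 0]], [1, [-90, 60, -40], [0, 0, 0]], [1, [-140, 100, -60], [0, 0, 0]], [1, [-190, 140, -80], [0, 0, 0]], [1, [-230, 180, -100], [0, 0, 0]], [1, [-260, 220, -100], [0, 0, 0]], [1, [-260, 220, -100], [0, 0, 0]], [1, [-260, 220, -100], [0, 0, 0]], [1, [-260, 220, -100], [0, 0, 0]]]'

```text
clock: 31.9
tcp_pos: [291.5, -505.3, 217.0]
ee_rot: [-3.141, -0.0, -0.172]
ft_force: [0.2, -0.0, -0.6]
finger_gap: 0.996
```

```bash
python3 - <<'E'
from h import *
im=bot.grab_frame("top"); s=bot.grab_frame("side")
r=lambda a,f:cv2.resize(a,None,fx=f,fy=f,interpolation=cv2.INTER_CUBIC)
A=r(im[165:265,410:475],5); B=r(im[165:265,170:235],5)
cv2.imwrite("pics/f1.png",np.hstack([B,A]))
S=np.hstack([s[230:350,130:240],s[140:260,340:460]]); cv2.imwrite("pics/f2.png",r(S,3))
E
```

```text
(no output)
```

View pics/f1.png

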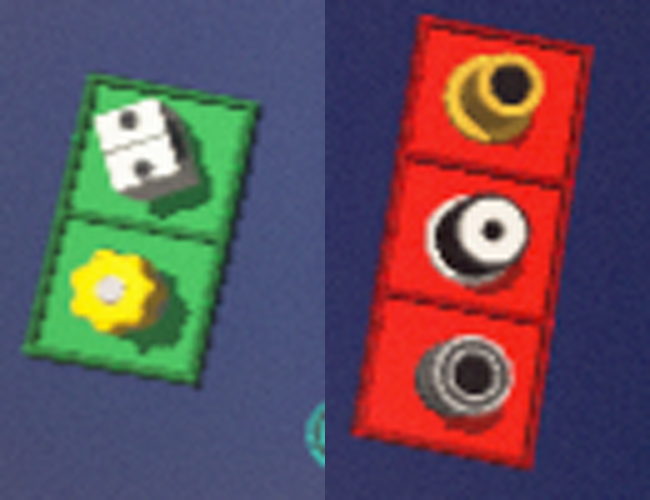

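View pics/f2.png

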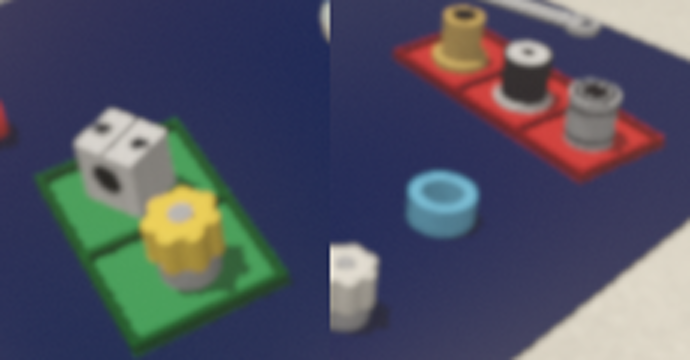

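All five parts stand upright, one per pocket. Top centres in the picture: block (136,146), knob (111,290), bush (513,84), pulley (491,231), bearing (471,373). One numeric check in the tray frames.

```bash
python3 - <<'E'
from h import *
np.set_printoptions(suppress=True,precision=1)
c=bot.calibration("top")
for n,x,y,t in(("block",136,146,"green"),("knob",111,290,"green"),("bush",513,84,"red"),("pulley",491,231,"red"),("bearing",471,373,"red")):
    px=(170 if t=="green" else 410-65)+(x+.5)/5-.5, 165+(y+.5)/5-.5
    w=p2w(c,[px],49)[0,:2]; o=tray(t,0); ex=tray(t,1)-o; ey=tray(t,0,1)-o
    print(n,np.array([(w-o)@ex,(w-o)@ey]))
E
```

```text
block [39.1  0.5]
knob [-36.5  -4.6]
bush [78.9 -1. ]
pulley [0.5 0.5]
bearing [-73.5   1.3]
```

All within tolerance (worst about 5 mm), so I hand in.

```bash
python3 -c "
from cell import bot
print(bot.get_state()['clock']); print(bot.job_done())"
```

```text
32.0
the job is handed in; nothing more can be done
None
```

The job is handed in at 32 s. The bearing, pulley and bush are in the near, middle and far pockets of the red tray. The yellow knob and the block are in the near and far pockets of the green tray.

In the last top and side views all five parts stand upright and released, one per pocket. Measured offsets from the pocket centres are at most about 5 mm against the 15 mm allowed; the knob is the worst, about 4.6 mm off across the tray.

- **Disagreement:** the wrist and top cameras differed by 3–5 mm on the green tray's position. I used a value in between, which is well inside the tolerance.
- **Left alone:** I did not touch the white knob, jar, tape or look-alikes. I did not re-measure their positions at the end.

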